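# Ring test of three bonsai pots

### The arm

A 6-joint arm with a two-finger parallel gripper is mounted at the origin on the work surface. World frame = base frame: x ahead of the robot, y to its left, z up, the work surface at z = 0. Lengths are in m, angles in degrees, forces in N, time in s.
With the tool pointing down it reaches from about 0.25 to 0.725 m from the base axis. Payload 9.7 kg.
Tool frame: the origin (TCP) lies between the finger pads, 19 mm behind the fingertips; this is the grasp point; z points along the fingers, y is the direction in which the jaws open and shut (so a half turn about z gives the same grasp; the last joint's range is limited). The gripper opens to 85 mm and grips with 20 to 120 N. Pads are 22 mm wide; open, the fingers measure 114 mm over their backs; the gripper's body (76 mm by 85 mm) begins 54 mm behind the grasp point. The pads swing forward as they close: fully open they stand 13 mm farther back than shut.
Start: joints at [65.489, 4.979, 10.078, 95.1, 0, 90], TCP at [0.228, 0.5, 0.25] pointing down, gripper open.
Joint ranges: [-179.16, 179.16], [-48.56, 103.87], [-65.8, 70.77], [-126.05, 130.52], [-82.76, 87.17], [-180, 180]. Speed limits (degrees/s): [127.2, 127.2, 147.25, 180, 180, 180].

### API

Orientations are given as [roll, pitch, yaw] about the fixed x, y, z axes, in that order (R = Rz(yaw) Ry(pitch) Rx(roll)).
In Python, from workcell import bot gives the robot as it stands.
- The arm moves only by the shell command python3 -m pendant 'ROWS' [FORCE]. ROWS is JSON, a list that holds one entry, the list of rows, each a list of 7 numbers: the shift along the tool's x, y, z in cm, then the turn, a rotation vector about the tool's x, y, z in rad, then the opening in per cent of the stroke, from 0 (shut) to 100 (fully open). In form: [[[dx, dy, dz, ax, ay, az, gripper], ...]]. A call has 1 to 5 rows; each row shifts and turns the pose as measured when the row begins, along the tool's axes as they then stand; what a row does not reach is not made up. A row lasts 1/12 s, in which the tool goes at most 41.7 mm and 7.16 degrees, less where a joint would pass 70% of its speed; a pose out of reach is approached as far as the arm can. A call with a gripper value outside its range is refused whole. The fingers move at their own pace and stop on an object; FORCE is the grip in N (left out, the last holds). Time passes only in rows, so rows that do not move let the fingers close. It gives the time, the measured TCP pose, the force and the opening at its end, in the units of the state.
- bot.get_obs(): the state, without advancing time (a new reading comes with each control period).
- bot.camera(name): name is "scene" or "top"; returns the picture (384x512x3 uint8, red, green, blue); there is no depth.
- bot.get_calibration(name): a dict with "intrinsics" (3x3 intrinsics, pixels), "D" ([k1, k2, p1, p2, k3] as OpenCV has them; the pictures are not rectified), "pose" (4x4, takes a point from camera to world coordinates). Camera axes: x right, y down, z forward; pixel columns grow to the right and rows downward; lengths in m; the calibration is good to about 2 mm. A picture is of the moment at which its call begins. get_calibration takes no time and is no camera call.
- bot.job_done(): hands the job in, once; it reports no verdict.
Trained networks look in the newest picture that a camera, given by its name, has taken for a name from the list of things; names that differ only in an ending like _2 or _b are one class to them, and where a whole thing is asked for, a point or a joint stands for the part that bears it (a point fixed in the world has none). Each returns a list of dicts, best first, with "confidence" (0 to 1); they miss things now and then, are a little off and sometimes report something else, mostly with a low value. They report only what shows in the picture. A call takes as long as a camera call. They do not tell look-alikes from the thing itself.
- bot.masks_of(camera, thing): "pixels" (384x512 bool, what is visible of it) and "extent" ([left, top, right, bottom] in pixels, round what is visible of it).
- bot.mark_of(camera, thing): "uv" ([column, row] in pixels: a listed point, or the origin of a listed thing).
The state is a dict: "time": time; "q": joint angles; "qd": joint speeds; "joint_efforts": joint torques, N m; "ee_pos": TCP position; "tcp_rot": TCP orientation; "wrist_force": force on the tool from outside, world axes, zero at the start; "torque": the same for the moment, N m; "opening": finger opening in m.
Only numpy, scipy, OpenCV 4.12 (cv2) and the standard library are available. Lean on these libraries where they do the work, as an engineer would, in place of code of your own. Each camera call takes 0.05 s, during which the arm holds its last target. There are 200 camera calls.

### The job

Check three bonsai pots for cracks by their ring: with the fingertips lightly tap the rim of the oval pot on the turntable, then the rim of the tall square pot, then the rim of the round pot, in that order, coming down on each rim slowly from above. Only tap them: do not grip, lift, tip or push the pots along. Do not touch the six-sided pot or the low rectangular pot, and leave everything else where it is.

Things in the scene. Friction and masses are not known exactly. Their poses are not given: they have to be found in the camera images.
- turntable: round black display turntable, 280 mm across, with a braided straw mat on it; it does not turn. Mat top 30 mm above the bench. Origin: centre of the underside.
- oval_pot: oval terracotta bonsai pot, loose, 0.6 to 0.95 kg, upright on the straw mat; straight long sides, half-round ends: 174 mm long (its y) x 114 mm wide (its x) over the lip, 65 mm high. Body origin: centre of the underside (bottom of the feet), z up. Open on top; flat lip (rim) 14 mm wide, its middle line 50 mm from the centre along x, 80 mm along y; inside 47 mm deep.
- square_pot: the tall square bonsai pot, terracotta, loose, 0.6 to 0.95 kg, upright on the bench: 94 x 94 mm over the lip (x and y along its sides), 105 mm high. Body origin: centre of the underside (bottom of the feet), z up. Open on top; flat lip 14 mm wide, its middle line 40 mm from the centre along x and along y; inside 87 mm deep.
- round_pot: the round bonsai pot, terracotta, loose, 0.35 to 0.6 kg, upright on the bench: 108 mm across the lip, 60 mm high. Body origin: centre of the underside (bottom of the feet), z up. Open on top; flat lip 14 mm wide, its middle line at radius 47 mm; inside 44 mm deep. The tiny thumb pot is also round, but only 42 mm across.
- hex_pot: bystander: six-sided terracotta pot, about 112 mm across its corners, 80 mm high, loose, on the bench. Body origin: centre of the underside (bottom of the feet), z up. 
- tray_pot: bystander: low rectangular terracotta pot, 88 mm along its x by 128 mm along its y over the lip, 45 mm high, loose, on the bench. Body origin: centre of the underside (bottom of the feet), z up. 
- brush: bystander: loose brush 180 mm long lying on the bench near the robot, along its own x.
- thumb_pot: bystander: tiny loose terracotta pot, 42 mm across, 36 mm high, on the bench near the robot.
- tape_measure: bystander: loose black tape measure, 62 x 36 x 60 mm, beyond the turntable.
- glaze_jar: bystander: loose jar, 60 mm across, 85 mm high, beyond the turntable.
- tea_mug: bystander: loose white mug, 80 mm across, 90 mm high, far right of the bench (-y).
- oval_pot_rim (a point): centre of the oval pot's mouth, in the plane of the rim's flat top (empty air), 65 mm above the pot's origin; same axes as the pot. All pots are rigid: nothing gives when tapped, so come down slowly (10 mm/s) and stop at 1 to 2 N. A tap must reach 0.4 N for 0.04 s; the contact's peak (20 N at 10 mm/s, up to 65 N at 30 mm/s) must stay under 50 N.
- square_pot_rim (a point): centre of the square pot's mouth, in the plane of the rim's flat top (empty air), 105 mm above the pot's origin; same axes as the pot
- round_pot_rim (a point): centre of the round pot's mouth, in the plane of the rim's flat top (empty air), 60 mm above the pot's origin; same axes as the pot
There are look-alikes about, which are no part of the job. Leave any red look-alike of the oval_pot alone.

How it is judged:
By the outcome, as a careful person would: the job done as asked, in the order asked, and still so for the second after the job is handed in, with the robot touching nothing.
It also fails if it takes over 54 s, if anything falls off the work surface, if the arm or the gripper's body presses on something with over 40 N, if the wrist force passes 120 N, or if a joint passes its speed limit or range.

## Working session

There is one attempt and no reset: what is moved stays moved. The work goes in short steps, Python scripts to look and compute and a shell command to move; the robot and the scene stay as the last step left them, time stands still between calls to the robot, and variables do not carry over. Pictures are saved under pics/ and viewed, about 8 in all and at most 12, crops included, and the job is handed in when it is done.

```bash
ls; mkdir -p pics; python3 - <<'E'
from workcell import bot
import cv2,numpy as np
for c in ("scene","top"):
    im=bot.camera(c); cv2.imwrite(f"pics/{c}0.png",im[:,:,::-1])
    cal=bot.get_calibration(c); print(c,np.round(cal["intrinsics"],1).tolist(),cal["D"],np.round(cal["pose"],3).tolist())
    for t in ("oval_pot_rim","square_pot_rim","round_pot_rim","hex_pot","tray_pot","tape_measure","glaze_jar","turntable"):
        print(t,[(round(d["confidence"],2),np.round(d["uv"],1).tolist()) for d in bot.mark_of(c,t)])
o=bot.get_obs();print(o["time"],o["ee_pos"],o["tcp_rot"],o["wrist_force"],o["opening"])
E
```

```text
pics
scene [[395.9, 0.0, 263.3], [0.0, 395.9, 189.7], [0.0, 0.0, 1.0]] [0.00710285 0.         0.         0.         0.        ] [[-0.598, 0.634, -0.49, 1.067], [0.802, 0.472, -0.366, 0.412], [-0.001, -0.612, -0.791, 0.976], [0.0, 0.0, 0.0, 1.0]]
oval_pot_rim [(0.79, [248.3, 201.7]), (0.78, [404.3, 181.3]), (0.62, [439.5, 246.3]), (0.48, [362.7, 232.8])]
square_pot_rim [(0.89, [370.6, 206.6]), (0.46, [302.6, 183.8])]
round_pot_rim [(0.74, [211.3, 133.9])]
hex_pot [(0.92, [165.1, 173.5]), (0.33, [249.7, 219.6]), (0.31, [154.1, 232.7])]
tray_pot [(0.93, [334.1, 294.5])]
tape_measure [(0.6, [275.3, 313.0])]
glaze_jar [(0.92, [152.8, 232.6])]
turntable [(0.66, [250.9, 217.7]), (0.27, [371.3, 208.5]), (0.23, [153.9, 231.3])]
top [[392.7, 0.0, 249.9], [0.0, 392.7, 192.9], [0.0, 0.0, 1.0]] [-0.12634898  0.          0.          0.          0.        ] [[0.02, -0.998, 0.067, 0.411], [-1.0, -0.02, -0.011, -0.001], [0.013, -0.067, -0.998, 1.277], [0.0, 0.0, 0.0, 1.0]]
oval_pot_rim [(0.93, [146.1, 278.0]), (0.81, [246.1, 161.7]), (0.74, [94.9, 232.2]), (0.56, [332.8, 219.5])]
square_pot_rim [(0.94, [150.8, 217.3])]
round_pot_rim [(0.58, [333.2, 216.8]), (0.38, [149.6, 152.1])]
hex_pot [(0.97, [343.9, 164.9]), (0.41, [245.4, 161.6])]
tray_pot [(0.73, [153.3, 150.7])]
tape_measure [(0.73, [181.9, 115.0])]
glaze_jar []
turntable [(0.73, [247.9, 169.6])]
0.9 [0.22817067 0.50043463 0.24999019] [ 1.79999853e+02 -5.67489436e-04  1.55490827e+02] [ 0.08515091 -0.27529884  0.14144032] 0.08548374463341017
```

View pics/top0.png

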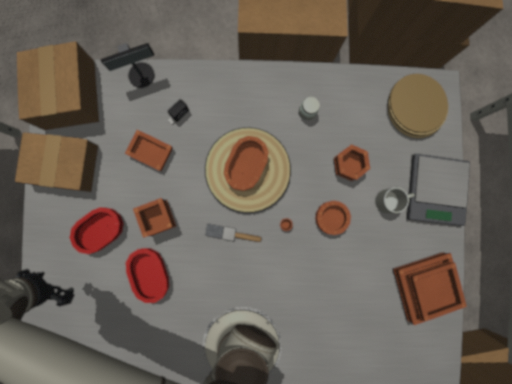

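View pics/scene0.png

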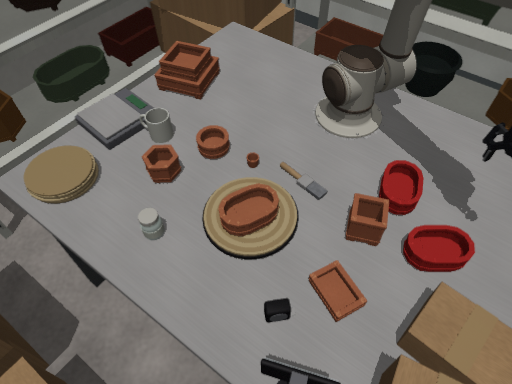

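Top view: the terracotta oval pot is on the straw mat at (246,162), the tall square pot at (153,217) and the round pot at (333,217). Things that could be mistaken for them:
- **Oval pot:** the red ovals at (95,231) and (147,277). I chose the terracotta one on the mat.
- **Square pot:** the low tray at (150,151), and the stacked pots at (432,290).
- **Round pot:** the thumb pot at (286,225).

```bash
cat > h.py <<'E'
from workcell import bot
import cv2,numpy as np
def ray(c,uv):
    k=bot.get_calibration(c);P=np.array(k["pose"])
    n=cv2.undistortPoints(np.array(uv,float).reshape(-1,1,2),np.array(k["intrinsics"]),np.array(k["D"])).reshape(-1,2)
    return P[:3,3],np.c_[n,np.ones(len(n))]@P[:3,:3].T
def at(c,uv,z):
    o,d=ray(c,uv); return (o+d*((z-o[2])/d[:,2])[:,None])[:,:2]
def proj(c,X):
    k=bot.get_calibration(c);T=np.linalg.inv(np.array(k["pose"]))
    return cv2.projectPoints(np.array(X,float),cv2.Rodrigues(T[:3,:3])[0],T[:3,3],np.array(k["intrinsics"]),np.array(k["D"]))[0].reshape(-1,2)
E
python3 - <<'E'
from h import *
pts={"oval_pot":((246.1,161.7),(248.3,201.7),.095),"square_pot":((150.8,217.3),(370.6,206.6),.105),"round_pot":((333.2,216.8),(211.3,133.9),.06)}
im={c:bot.camera(c) for c in("top","scene")}
for n,(a,b,z) in pts.items():
    print(n,"top",at("top",a,z).round(4),"scene",at("scene",b,z).round(4))
    for c,uv in(("top",a),("scene",b)):
        for m in bot.masks_of(c,n):
            e=m["extent"]
            if not(e[0]<uv[0]<e[2] and e[1]<uv[1]<e[3]):continue
            w=at(c,np.argwhere(m["pixels"])[:,::-1],z).astype(np.float32)
            r=cv2.minAreaRect(w*1000); print(c,round(m["confidence"],2),np.round(e),"rect(mm)",np.round(r[0]),np.round(r[1]),round(r[2],1))
for n,uv in(("hex",(343.9,164.9)),("tray",(153.3,150.7)),("turntable",(247.9,169.6))): print(n,at("top",uv,0).round(3))
t=cv2.resize(im["top"][120:300,60:380,::-1],None,fx=2.5,fy=2.5,interpolation=cv2.INTER_CUBIC);cv2.imwrite("pics/crop1.png",t)
E
```

```text
oval_pot top [[ 0.5854 -0.0008]] scene [[ 0.5784 -0.0041]]
top 0.69 [226. 135. 267. 190.] rect(mm) [583.   2.] [114. 168.] 67.9
scene 0.85 [218. 186. 280. 236.] rect(mm) [592.  11.] [145. 183.] 67.2
square_pot top [[0.4108 0.2813]] scene [[0.3999 0.2747]]
top 0.79 [135. 199. 176. 238.] rect(mm) [413. 271.] [ 97. 109.] 21.6
scene 0.64 [346. 193. 388. 246.] rect(mm) [438. 286.] [159. 104.] 21.7
round_pot top [[ 0.4236 -0.2761]] scene [[ 0.4148 -0.2879]]
top 0.74 [318. 199. 350. 232.] rect(mm) [ 423. -273.] [100. 108.] 0.8
scene 0.96 [194. 123. 230. 158.] rect(mm) [ 437. -263.] [151. 105.] 44.3
hex [[ 0.596 -0.325]]
tray [[0.63  0.307]]
turntable [[ 0.573 -0.007]]
```

View pics/crop1.png

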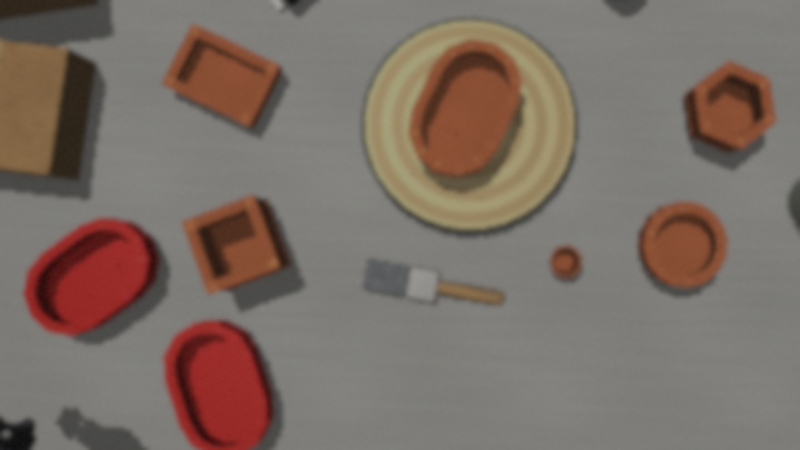

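Crop: terracotta oval on the mat at about (468,108), square at (235,243), round at (684,246). The colours and shapes confirm the choice. Next I'll overlay the rim models in both views.

```bash
cat >> h.py <<'E'
def outline(kind,x,y,yaw,z,off=0):
    t=np.linspace(0,2*np.pi,145)[:-1]
    if kind=="oval":
        r=57-off; p=np.c_[r*np.cos(t),r*np.sin(t)+np.where(np.sin(t)>=0,30,-30)]
    elif kind=="round": p=(54-off)*np.c_[np.cos(t),np.sin(t)]
    else:
        h=47-off; s=np.linspace(-h,h,36); o=np.full(36,h); p=np.r_[np.c_[s,-o],np.c_[o,s],np.c_[-s,o],np.c_[-o,-s]]
    a=np.radians(yaw);R=np.array([[np.cos(a),-np.sin(a)],[np.sin(a),np.cos(a)]])
    return np.c_[p/1000@R.T+[x,y],np.full(len(p),z)]
E
python3 - <<'E'
from h import *
from scipy.optimize import minimize
im={c:bot.camera(c) for c in("top","scene")}
lab={c:cv2.GaussianBlur(cv2.cvtColor(im[c],cv2.COLOR_RGB2LAB).astype(np.float32),(0,0),1.0) for c in im}
def samp(c,X):
    p=proj(c,X).astype(np.float32); return cv2.remap(lab[c],p[:,None,:1],p[:,None,1:],cv2.INTER_LINEAR)[:,0]
def score(q,k,z):
    s=0
    for c in im:
        a=samp(c,outline(k,*q,z,-3)); b=samp(c,outline(k,*q,z,3)); d=samp(c,outline(k,*q,z,11)); e=samp(c,outline(k,*q,z,17))
        s-=np.minimum(np.linalg.norm(a-b,axis=1),40).mean()+.5*np.minimum(np.linalg.norm(e-d,axis=1),40).mean()+ -.7*b.std(0).sum()
    return s
tiles=[]
for k,q,z in(("oval",(.581,0,-22+90+0-90),.095),("square",(.406,.277,21.6),.105),("round",(.42,-.279,0),.06)):
    best=min(((score((q[0]+i,q[1]+j,q[2]+w),k,z),(q[0]+i,q[1]+j,q[2]+w)) for i in np.arange(-.02,.021,.002) for j in np.arange(-.02,.021,.002) for w in ([0] if k=="round" else [-8,-4,0,4,8])) if k!="oval" else
     ((score((q[0]+i,q[1]+j,w),k,z),(q[0]+i,q[1]+j,w)) for i in np.arange(-.02,.021,.002) for j in np.arange(-.02,.021,.002) for w in np.arange(-125,-100,4)))
    r=minimize(score,best[1],args=(k,z),method="Nelder-Mead",options=dict(initial_simplex=np.array(best[1])+np.r_[np.zeros((1,3)),np.diag([.002,.002,2])]))
    print(k,r.x.round(4),round(r.fun,1))
    for c in im:
        S=8;P=proj(c,outline(k,*r.x,z));P2=proj(c,outline(k,*r.x,z,14));u,v=(P.mean(0)-[16*1.0,16]).astype(int)-12
        t=cv2.resize(im[c][v:v+56,u:u+56,::-1],(260,260),interpolation=cv2.INTER_CUBIC);f=260/56
        for p,col in((P,(0,255,0)),(P2,(255,255,0))): cv2.polylines(t,[((p-[u,v]+.5)*f).astype(np.int32)],True,col,1)
        tiles.append(t)
cv2.imwrite("pics/ov.png",np.vstack([np.hstack(tiles[0::2]),np.hstack(tiles[1::2])]))
E
```

```text
Traceback (most recent call last):
  File "h.py", line 10, in proj
    k=bot.get_calibration(c);T=np.linalg.inv(np.array(k["pose"]))
ValueError: time passes only in moves, steps and waits
```

```bash
sed -i 's/bot.get_calibration(c)/CAL(c)/; 2a from functools import lru_cache\nCAL=lru_cache(None)(lambda c: bot.get_calibration(c))' h.py
cat > fit.py <<'E'
from h import *
from scipy.optimize import minimize
im={c:bot.camera(c) for c in("top","scene")}
lab={c:cv2.GaussianBlur(cv2.cvtColor(im[c],cv2.COLOR_RGB2LAB).astype(np.float32),(0,0),1.0) for c in im}
def samp(c,X):
    p=proj(c,X).astype(np.float32); return cv2.remap(lab[c],p[:,None,:1],p[:,None,1:],cv2.INTER_LINEAR)[:,0]
def score(q,k,z):
    s=0
    for c in im:
        a,b,d,e=(samp(c,outline(k,*q,z,o)) for o in(-3,3,11,17))
        s-=np.minimum(np.linalg.norm(a-b,axis=1),40).mean()+.5*np.minimum(np.linalg.norm(e-d,axis=1),40).mean()-.7*b.std(0).sum()
    return s
tiles=[]
for k,q,z in(("oval",(.581,0,-112),.095),("square",(.406,.277,21.6),.105),("round",(.42,-.279,0),.06)):
    g=np.arange(-.02,.021,.004)
    b=min(((q[0]+i,q[1]+j,q[2]+w) for i in g for j in g for w in ([0] if k=="round" else [-8,-4,0,4,8])),key=lambda s:score(s,k,z))
    r=minimize(score,b,args=(k,z),method="Nelder-Mead",options=dict(initial_simplex=np.array(b)+np.r_[np.zeros((1,3)),np.diag([.003,.003,3])]))
    print(k,r.x.round(4),round(r.fun,1))
    for c in im:
        P,P2=(proj(c,outline(k,*r.x,z,o)) for o in(0,14)); u,v=P.mean(0).astype(int)-34; f=260/68
        t=cv2.resize(im[c][v:v+68,u:u+68,::-1],(260,260),interpolation=cv2.INTER_CUBIC)
        for p,col in((P,(0,255,0)),(P2,(255,255,0))): cv2.polylines(t,[((p-[u,v]+.5)*f).astype(np.int32)],True,col,1)
        tiles.append(t)
cv2.imwrite("pics/ov.png",np.vstack([np.hstack(tiles[0::2]),np.hstack(tiles[1::2])]))
E
python3 fit.py
```

```text
oval [ 5.82600e-01 -4.00000e-04 -1.13399e+02] -39.4
square [ 0.4104  0.2776 22.167 ] -64.1
round [ 0.4224 -0.2778  3.3965] -36.5
```

View pics/ov.png

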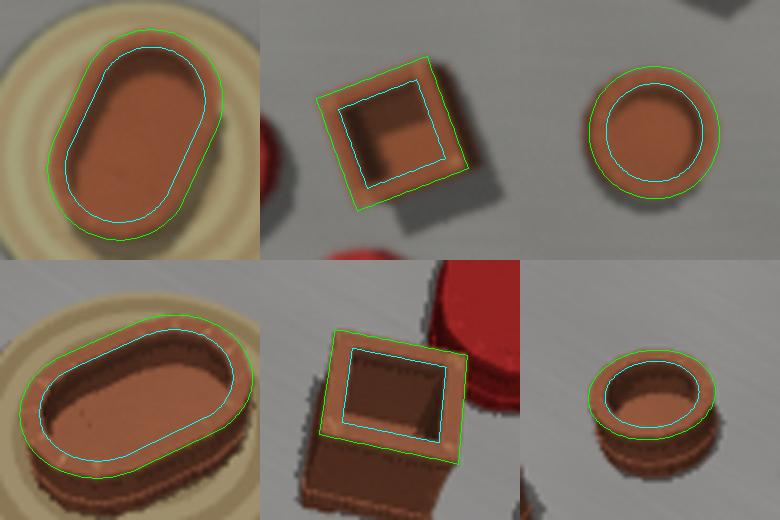

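The overlays match the rims in both views to within about a pixel, so the positions are good. Now I'll shut the fingers and go over the oval pot's left long side, at (0.6025, 0.0455).

```bash
cat > d.py <<'E'
import sys
from h import *
from scipy.spatial.transform import Rotation as R
o=bot.get_obs();r=R.from_euler("xyz",o["tcp_rot"],degrees=True)
print("t",o["time"],"pos",np.round(o["ee_pos"],4),"rot",np.round(o["tcp_rot"],2),"F",np.round(o["wrist_force"],2),"open",round(o["opening"],4))
if len(sys.argv)>1: print("tool cm",(r.inv().apply(np.array(eval(sys.argv[1]))-o["ee_pos"])*100).round(2),"tilt rv",(r.inv()*R.from_euler("xyz",[180,0,o["tcp_rot"][2]],degrees=True)).as_rotvec().round(4))
E
python3 -m pendant '[[[-3.5,-1.7,0,0,0,0,0],[-3.5,-1.7,0,0,0,0,0],[-3.5,-1.7,0,0,0,0,0],[-3.5,-1.7,0,0,0,0,0],[-3.5,-1.7,0,0,0,0,0]]]' 20
python3 -m pendant '[[[-3.5,-1.7,0,0,0,0,0],[-3.5,-1.7,0,0,0,0,0],[-3.5,-1.7,0,0,0,0,0],[-3.5,-1.7,0,0,0,0,0],[-3.5,-1.7,0,0,0,0,0]]]'
python3 d.py '[.6025,.0455,.145]'
```

```text
time: 1.92
ee_pos: [0.352, 0.3507, 0.2482]
tcp_rot: [-180.0, -0.1, 156.2]
wrist_force: [0.8, 0.3, 0.4]
opening: 0.0259
time: 2.33
ee_pos: [0.4821, 0.1938, 0.2491]
tcp_rot: [179.9, 0.0, 156.3]
wrist_force: [1.0, 1.7, 0.5]
opening: 0.0001
t 2.3333 pos [0.4821 0.1938 0.2491] rot [1.7987e+02 1.0000e-02 1.5625e+02] F [1.05 1.73 0.5 ] open 0.0001
tool cm [-16.99  -8.75  10.4 ] tilt rv [0.0022 0.0002 0.    ]
```

```bash

python3 -m pendant '[[[-3.5,-1.8,0,0,0,0,0],[-3.5,-1.8,0,0,0,0,0],[-3.5,-1.8,0,0,0,0,0],[-3.5,-1.8,1,0,0,0,0],[-2.5,-1.3,2,0,0,0,0]]]'
python3 -m pendant '[[[0,0,2,0,0,0,0],[0,0,2,0,0,0,0],[0,0,1,0,0,0,0],[0,0,0,0,0,0,0]]]'
python3 d.py '[.6025,.0455,.135]'
```

```text
time: 2.75
ee_pos: [0.605, 0.0399, 0.223]
tcp_rot: [179.6, 0.4, 156.1]
wrist_force: [1.1, 1.0, -0.6]
opening: 0.0004
time: 3.08
ee_pos: [0.6081, 0.0327, 0.1658]
tcp_rot: [179.8, 0.2, 155.7]
wrist_force: [-1.4, 0.4, -0.5]
opening: 0.0001
t 3.0833 pos [0.6081 0.0327 0.1658] rot [179.81   0.22 155.65] F [-1.4   0.36 -0.53] open 0.0001
tool cm [1.05 0.93 3.08] tilt rv [0.0032 0.0039 0.    ]
```

```bash

python3 -m pendant '[[[0.5,0.45,0.8,0,0,0,0],[0.5,0.4,0.9,0,0,0,0],[0,0,0.9,0,0,0,0],[0,0,0.8,0,0,0,0],[0,0,0,0,0,0,0]]]'
python3 d.py '[.6025,.0455,.114]'
```

```text
time: 3.5
ee_pos: [0.6022, 0.0482, 0.132]
tcp_rot: [179.7, 0.4, 155.8]
wrist_force: [-0.8, -0.2, -0.4]
opening: 0.0003
t 3.5 pos [0.6022 0.0482 0.132 ] rot [179.7    0.39 155.83] F [-0.8  -0.22 -0.39] open 0.0003
tool cm [-0.13 -0.24  1.8 ] tilt rv [0.0052 0.0068 0.    ]
```

```bash

python3 -m pendant '[[[-0.1,-0.2,0.2,0,0,0,0],[0,0,0.2,0,0,0,0],[0,0,0.2,0,0,0,0],[0,0,0.2,0,0,0,0],[0,0,0,0,0,0,0]]]'
python3 -m pendant '[[[0,0,0.08,0,0,0,0],[0,0,0.08,0,0,0,0],[0,0,0.08,0,0,0,0],[0,0,0.08,0,0,0,0],[0,0,0.08,0,0,0,0]]]'
python3 d.py '[.6025,.0455,.114]'
```

```text
time: 3.92
ee_pos: [0.6028, 0.0462, 0.1246]
tcp_rot: [179.6, 0.5, 155.9]
wrist_force: [0.4, 0.0, -0.0]
opening: -0.0002
time: 4.33
ee_pos: [0.6033, 0.0459, 0.121]
tcp_rot: [179.6, 0.6, 155.9]
wrist_force: [0.0, -0.1, -0.1]
opening: 0.0003
t 4.3333 pos [0.6033 0.0459 0.121 ] rot [179.61   0.57 155.85] F [ 0.04 -0.13 -0.07] open 0.0003
tool cm [ 0.07 -0.07  0.7 ] tilt rv [0.0068 0.01   0.    ]
```

```bash

python3 -m pendant '[[[0,0,0.08,0,0,0,0],[0,0,0.08,0,0,0,0],[0,0,0.08,0,0,0,0],[0,0,0.08,0,0,0,0],[0,0,0.08,0,0,0,0]]]'
```

```text
time: 4.75
ee_pos: [0.6034, 0.0459, 0.1166]
tcp_rot: [179.6, 0.6, 155.9]
wrist_force: [0.3, 0.6, 0.3]
opening: -0.0002
```

```bash

python3 -m pendant '[[[0,0,0.08,0,0,0,0],[0,0,0.08,0,0,0,0]]]'
```

```text
time: 4.92
ee_pos: [0.6034, 0.0459, 0.1148]
tcp_rot: [179.6, 0.6, 155.9]
wrist_force: [0.1, -1.1, 0.2]
opening: 0.0002
```

```bash

python3 -m pendant '[[[0,0,0.08,0,0,0,0]]]'
```

```text
time: 5.0
ee_pos: [0.6034, 0.046, 0.1139]
tcp_rot: [179.6, 0.6, 155.9]
wrist_force: [-0.3, 0.5, 0.2]
opening: -0.0003
```

```bash

python3 -m pendant '[[[0,0,0.06,0,0,0,0]]]'
```

```text
time: 5.08
ee_pos: [0.6035, 0.0459, 0.1138]
tcp_rot: [179.6, 0.6, 155.9]
wrist_force: [-2.1, 0.1, 7.3]
opening: 0.0001
```

```bash

python3 -m pendant '[[[0,0,0,0,0,0,0]]]'
```

```text
time: 5.17
ee_pos: [0.6035, 0.0459, 0.114]
tcp_rot: [179.6, 0.6, 155.9]
wrist_force: [-0.0, 0.3, 0.7]
opening: 0.0004
```

```bash

python3 -m pendant '[[[0,0,0.03,0,0,0,0]]]'
```

```text
time: 5.25
ee_pos: [0.6035, 0.046, 0.1139]
tcp_rot: [179.6, 0.6, 155.9]
wrist_force: [-0.3, -0.2, -0.0]
opening: 0.0001
```

```bash

python3 -m pendant '[[[0,0,0.04,0,0,0,0]]]'
```

```text
time: 5.33
ee_pos: [0.6036, 0.046, 0.1138]
tcp_rot: [179.6, 0.6, 155.9]
wrist_force: [-1.9, 0.2, 5.0]
opening: 0.0004
```

```bash

python3 -m pendant '[[[0,0,0.02,0,0,0,0]]]'
```

```text
time: 5.42
ee_pos: [0.6035, 0.0459, 0.1138]
tcp_rot: [179.6, 0.6, 155.9]
wrist_force: [-0.9, 0.5, 2.8]
opening: 0.0001
```

Steady contact at z=0.1138, with the last readings at 5.0 and 2.8 N. That matches the expected rim height. I'll lift off and go to the square pot's rim on its −y side, at (0.4255, 0.2406).

```bash

python3 -m pendant '[[[0,0,-0.2,0,0,0,0],[0,0,-0.8,0,0,0,0],[0,0,-2,0,0,0,0],[0,0,-2.5,0,0,0,0],[0,0,-2.5,0,0,0,0]]]'
python3 -m pendant '[[[0,0,-1,0,0,0,0],[0,0,0,0,0,0,0]]]'
python3 d.py '[.4255,.2406,.18]'
```

```text
time: 5.83
ee_pos: [0.5999, 0.0456, 0.1906]
tcp_rot: [179.9, 0.1, 155.9]
wrist_force: [0.9, -0.4, -1.0]
opening: -0.0
time: 6.0
ee_pos: [0.6013, 0.0457, 0.2068]
tcp_rot: [179.7, 0.4, 155.9]
wrist_force: [-0.1, 0.5, 0.7]
opening: -0.0001
t 6.0 pos [0.6013 0.0457 0.2068] rot [179.68   0.44 155.86] F [-0.09  0.47  0.65] open -0.0001
tool cm [24.04 10.58  2.55] tilt rv [0.0055 0.0078 0.    ]
```

```bash

python3 -m pendant '[[[2.5,1.1,0,0,0,0,0],[3,1.3,0,0,0,0,0],[3,1.3,0,0,0,0,0],[3,1.3,0,0,0,0,0],[3,1.3,0,0,0,0,0]]]'
python3 -m pendant '[[[3,1.3,0,0,0,0,0],[2.5,1.1,0,0,0,0,0],[1.5,0.7,0.4,0,0,0,0],[0.7,0.3,0.4,0,0,0,0],[0,0,0,0,0,0,0]]]'
python3 d.py '[.4255,.2406,.14]'
```

```text
time: 6.42
ee_pos: [0.4946, 0.1619, 0.2002]
tcp_rot: [179.8, 0.4, 155.4]
wrist_force: [0.7, -0.4, 1.3]
opening: -0.0001
time: 6.83
ee_pos: [0.4311, 0.2303, 0.1859]
tcp_rot: [180.0, 0.2, 155.7]
wrist_force: [-0.5, 0.1, -0.5]
opening: -0.0001
t 6.8333 pos [0.4311 0.2303 0.1859] rot [1.7999e+02 1.6000e-01 1.5566e+02] F [-0.46  0.07 -0.54] open -0.0001
tool cm [0.94 0.71 4.59] tilt rv [0.0001 0.0027 0.    ]
```

```bash

python3 -m pendant '[[[0.5,0.4,0.8,0,0,0,0],[0.4,0.3,0.9,0,0,0,0],[0,0,0.9,0,0,0,0],[0,0,0.8,0,0,0,0],[0,0,0.4,0,0,0,0]]]'
python3 -m pendant '[[[0,0,0,0,0,0,0],[0,0,0,0,0,0,0]]]'
python3 d.py '[.4255,.2406,.124]'
```

```text
time: 7.25
ee_pos: [0.4273, 0.2392, 0.1426]
tcp_rot: [-179.9, 0.1, 155.5]
wrist_force: [-0.6, 0.8, -0.7]
opening: -0.0002
time: 7.42
ee_pos: [0.4272, 0.2381, 0.1405]
tcp_rot: [-179.8, 0.1, 155.4]
wrist_force: [-0.3, -0.1, -0.6]
opening: -0.0
t 7.4167 pos [0.4272 0.2381 0.1405] rot [-1.7978e+02  6.0000e-02  1.5545e+02] F [-0.35 -0.12 -0.59] open -0.0
tool cm [0.26 0.16 1.65] tilt rv [-0.0038  0.001  -0.    ]
```

```bash

python3 -m pendant '[[[0.25,0.15,0.15,0,0,0,0],[0,0,0.15,0,0,0,0],[0,0,0.15,0,0,0,0],[0,0,0.15,0,0,0,0],[0,0,0.1,0,0,0,0]]]'
python3 -m pendant '[[[0,0,0.08,0,0,0,0],[0,0,0.08,0,0,0,0],[0,0,0.08,0,0,0,0],[0,0,0.08,0,0,0,0],[0,0,0.08,0,0,0,0]]]'
python3 d.py '[.4255,.2406,.124]'
```

```text
time: 7.83
ee_pos: [0.4264, 0.2405, 0.1342]
tcp_rot: [-179.9, 0.1, 155.4]
wrist_force: [0.1, -0.6, -0.2]
opening: 0.0003
time: 8.25
ee_pos: [0.4265, 0.2406, 0.1301]
tcp_rot: [-179.9, 0.2, 155.4]
wrist_force: [-0.3, -0.9, 0.6]
opening: -0.0001
t 8.25 pos [0.4265 0.2406 0.1301] rot [-1.7991e+02  1.6000e-01  1.5539e+02] F [-0.32 -0.88  0.62] open -0.0001
tool cm [ 0.1  -0.05  0.61] tilt rv [-0.0015  0.0028 -0.    ]
```

```bash

python3 -m pendant '[[[0,0,0.08,0,0,0,0],[0,0,0.08,0,0,0,0],[0,0,0.08,0,0,0,0],[0,0,0.08,0,0,0,0],[0,0,0.08,0,0,0,0]]]'
python3 -m pendant '[[[0,0,0.07,0,0,0,0]]]'
```

```text
time: 8.67
ee_pos: [0.4265, 0.2406, 0.1257]
tcp_rot: [-179.9, 0.2, 155.4]
wrist_force: [0.4, 0.2, 0.1]
opening: 0.0003
time: 8.75
ee_pos: [0.4266, 0.2406, 0.1249]
tcp_rot: [-179.9, 0.2, 155.4]
wrist_force: [-1.0, -0.3, 0.1]
opening: 0.0003
```

```bash

python3 -m pendant '[[[0,0,0.06,0,0,0,0]]]'
```

```text
time: 8.83
ee_pos: [0.4265, 0.2406, 0.1242]
tcp_rot: [-179.9, 0.2, 155.4]
wrist_force: [0.4, 0.3, -0.4]
opening: -0.0002
```

```bash

python3 -m pendant '[[[0,0,0.05,0,0,0,0]]]'
```

```text
time: 8.92
ee_pos: [0.4266, 0.2406, 0.1237]
tcp_rot: [-179.9, 0.2, 155.4]
wrist_force: [-1.1, -1.3, 7.4]
opening: -0.0002
```

```bash

python3 -m pendant '[[[0,0,0.03,0,0,0,0]]]'
```

```text
time: 9.0
ee_pos: [0.4266, 0.2406, 0.1238]
tcp_rot: [-179.9, 0.2, 155.4]
wrist_force: [-2.0, -1.1, 6.0]
opening: -0.0003
```

```bash

python3 -m pendant '[[[0,0,0.03,0,0,0,0]]]'
```

```text
time: 9.08
ee_pos: [0.4265, 0.2406, 0.1238]
tcp_rot: [-179.9, 0.2, 155.4]
wrist_force: [-1.6, -1.1, 4.4]
opening: 0.0003
```

Square pot tapped: contact at z=0.1238 with 4–7 N readings, as expected. I'll lift and turn the wrist, because joint 6 would otherwise pass its range at the round pot.

```bash

python3 -m pendant '[[[0,0,-0.2,0,0,0,0],[0,0,-0.8,0,0,0,0],[0,0,-2,0,0,0,0],[0,0,-2.5,0,0,0.1,0],[0,0,-2,0,0,0.12,0]]]'
python3 -m pendant '[[[0,0,0,0,0,0.12,0],[0,0,0,0,0,0.12,0],[0,0,0,0,0,0.12,0],[0,0,0,0,0,0.12,0],[0,0,0,0,0,0.12,0]]]'
python3 -m pendant '[[[0,0,0,0,0,0.12,0],[0,0,0,0,0,0.06,0],[0,0,0,0,0,0,0]]]'
python3 d.py '[.4224,-.2308,.18]'
```

```text
time: 9.5
ee_pos: [0.4245, 0.2397, 0.1977]
tcp_rot: [-179.6, 0.0, 142.6]
wrist_force: [0.7, 0.4, -0.3]
opening: 0.0002
time: 9.92
ee_pos: [0.4266, 0.241, 0.2067]
tcp_rot: [179.8, 0.1, 106.8]
wrist_force: [-0.2, -0.6, 0.3]
opening: 0.0001
time: 10.17
ee_pos: [0.4269, 0.2411, 0.2085]
tcp_rot: [179.7, 0.1, 95.6]
wrist_force: [0.3, 0.1, -0.4]
opening: 0.0004
t 10.1667 pos [0.4269 0.2411 0.2085] rot [1.7969e+02 6.0000e-02 9.5590e+01] F [ 0.27  0.15 -0.41] open 0.0004
tool cm [-46.92  -5.06   2.87] tilt rv [0.0055 0.0011 0.    ]
```

```bash

python3 -m pendant '[[[-2.5,-0.3,0,0,0,0,0],[-3.3,-0.35,0,0,0,0,0],[-3.3,-0.35,0,0,0,0,0],[-3.3,-0.35,0,0,0,0,0],[-3.3,-0.35,0,0,0,0,0]]]'
python3 -m pendant '[[[-3.3,-0.35,0,0,0,0,0],[-3.3,-0.35,0,0,0,0,0],[-3.3,-0.35,0,0,0,0,0],[-3.3,-0.35,0,0,0,0,0],[-3.3,-0.35,0,0,0,0,0]]]'
python3 d.py '[.4224,-.2308,.16]'
```

```text
time: 10.58
ee_pos: [0.4262, 0.0831, 0.2094]
tcp_rot: [179.6, -0.0, 96.8]
wrist_force: [0.1, 0.7, 0.5]
opening: -0.0004
time: 11.0
ee_pos: [0.428, -0.0906, 0.212]
tcp_rot: [179.4, 0.0, 97.7]
wrist_force: [0.2, 0.4, -0.0]
opening: -0.0001
t 11.0 pos [ 0.428  -0.0906  0.212 ] rot [1.794e+02 5.000e-02 9.773e+01] F [ 0.21  0.35 -0.03] open -0.0001
tool cm [-13.81  -2.49   5.18] tilt rv [0.0104 0.0008 0.    ]
```

```bash

python3 -m pendant '[[[-3.3,-0.6,0,0.003,0,0,0],[-3.3,-0.6,0.3,0.003,0,0,0],[-2.5,-0.5,0.5,0.003,0,0,0],[-1.5,-0.3,0.5,0,0,0,0],[-0.8,-0.1,0.5,0,0,0,0]]]'
python3 -m pendant '[[[0,0,0.8,0,0,0,0],[0,0,0.8,0,0,0,0],[0,0,0,0,0,0,0]]]'
python3 d.py '[.4224,-.2308,.095]'
```

```text
time: 11.42
ee_pos: [0.4218, -0.2171, 0.1966]
tcp_rot: [179.7, 0.2, 98.2]
wrist_force: [-0.0, 0.4, 0.1]
opening: 0.0003
time: 11.67
ee_pos: [0.4216, -0.2176, 0.1784]
tcp_rot: [179.8, 0.2, 98.3]
wrist_force: [-1.9, 0.2, -0.6]
opening: -0.0001
t 11.6667 pos [ 0.4216 -0.2176  0.1784] rot [1.7977e+02 1.7000e-01 9.8290e+01] F [-1.86  0.15 -0.63] open -0.0001
tool cm [-1.29 -0.15  8.35] tilt rv [0.0041 0.003  0.    ]
```

```bash

python3 -m pendant '[[[-0.7,-0.1,1.5,0,0,0,0],[-0.6,-0.05,1.6,0,0,0,0],[0,0,1.6,0,0,0,0],[0,0,1.4,0,0,0,0],[0,0,0.8,0,0,0,0]]]'
python3 -m pendant '[[[0,0,0.3,0,0,0,0],[0,0,0,0,0,0,0]]]'
python3 d.py '[.4224,-.2308,.079]'
```

```text
time: 12.08
ee_pos: [0.4245, -0.2258, 0.1089]
tcp_rot: [179.6, 0.3, 98.9]
wrist_force: [0.7, 1.4, -0.0]
opening: 0.0002
time: 12.25
ee_pos: [0.4242, -0.2237, 0.1044]
tcp_rot: [179.7, 0.2, 99.1]
wrist_force: [-0.1, -0.4, -0.0]
opening: -0.0001
t 12.25 pos [ 0.4242 -0.2237  0.1044] rot [1.7966e+02 1.6000e-01 9.9060e+01] F [-0.08 -0.39 -0.05] open -0.0001
tool cm [-0.67 -0.3   2.54] tilt rv [0.006  0.0028 0.    ]
```

```bash

python3 -m pendant '[[[-0.4,-0.2,0.2,0,0,0,0],[-0.3,-0.1,0.3,0,0,0,0],[0,0,0.3,0,0,0,0],[0,0,0.3,0,0,0,0],[0,0,0.15,0,0,0,0]]]'
python3 -m pendant '[[[0,0,0.08,0,0,0,0],[0,0,0.08,0,0,0,0],[0,0,0.08,0,0,0,0],[0,0,0.08,0,0,0,0],[0,0,0.08,0,0,0,0]]]'
python3 d.py '[.4224,-.2308,.079]'
```

```text
time: 12.67
ee_pos: [0.4238, -0.2317, 0.094]
tcp_rot: [179.5, 0.3, 99.2]
wrist_force: [-0.4, -0.1, 0.5]
opening: 0.0004
time: 13.08
ee_pos: [0.4239, -0.2319, 0.0898]
tcp_rot: [179.4, 0.3, 99.1]
wrist_force: [0.3, 0.3, -0.5]
opening: -0.0001
t 13.0833 pos [ 0.4239 -0.2319  0.0898] rot [179.44   0.32  99.13] F [ 0.29  0.26 -0.47] open -0.0001
tool cm [ 0.14 -0.14  1.08] tilt rv [0.0098 0.0056 0.    ]
```

```bash

python3 -m pendant '[[[0,0,0.08,0,0,0,0],[0,0,0.08,0,0,0,0],[0,0,0.08,0,0,0,0],[0,0,0.08,0,0,0,0],[0,0,0.08,0,0,0,0]]]'
python3 -m pendant '[[[0,0,0.08,0,0,0,0],[0,0,0.08,0,0,0,0],[0,0,0.08,0,0,0,0],[0,0,0.08,0,0,0,0]]]'
```

```text
time: 13.5
ee_pos: [0.424, -0.2319, 0.0855]
tcp_rot: [179.4, 0.3, 99.1]
wrist_force: [-0.0, 0.3, 0.6]
opening: 0.0002
time: 13.83
ee_pos: [0.424, -0.2319, 0.0819]
tcp_rot: [179.4, 0.3, 99.1]
wrist_force: [0.9, 0.1, -0.1]
opening: 0.0003
```

```bash

python3 -m pendant '[[[0,0,0.08,0,0,0,0]]]'
```

```text
time: 13.92
ee_pos: [0.424, -0.2319, 0.0811]
tcp_rot: [179.4, 0.3, 99.1]
wrist_force: [0.1, 1.3, 0.2]
opening: -0.0001
```

```bash

python3 -m pendant '[[[0,0,0.06,0,0,0,0]]]'
```

```text
time: 14.0
ee_pos: [0.424, -0.2319, 0.0803]
tcp_rot: [179.4, 0.3, 99.1]
wrist_force: [-0.6, 0.9, -0.4]
opening: 0.0001
```

```bash

python3 -m pendant '[[[0,0,0.06,0,0,0,0]]]'
```

```text
time: 14.08
ee_pos: [0.424, -0.2319, 0.0797]
tcp_rot: [179.4, 0.3, 99.1]
wrist_force: [-0.0, -0.7, -0.3]
opening: -0.0001
```

```bash

python3 -m pendant '[[[0,0,0.06,0,0,0,0]]]'
```

```text
time: 14.17
ee_pos: [0.424, -0.2319, 0.079]
tcp_rot: [179.4, 0.3, 99.1]
wrist_force: [0.5, -0.0, -0.7]
opening: 0.0001
```

```bash

python3 -m pendant '[[[0,0,0.03,0,0,0,0]]]'
```

```text
time: 14.25
ee_pos: [0.4241, -0.2319, 0.0788]
tcp_rot: [179.4, 0.3, 99.1]
wrist_force: [-0.0, 1.8, 4.2]
opening: -0.0002
```

```bash

python3 -m pendant '[[[0,0,0.03,0,0,0,0]]]'
```

```text
time: 14.33
ee_pos: [0.4241, -0.2319, 0.0787]
tcp_rot: [179.4, 0.3, 99.1]
wrist_force: [-2.3, 1.8, 5.2]
opening: -0.0002
```

```bash

python3 -m pendant '[[[0,0,0.03,0,0,0,0]]]'
```

```text
time: 14.42
ee_pos: [0.4241, -0.2319, 0.0787]
tcp_rot: [179.4, 0.3, 99.1]
wrist_force: [-2.4, 0.6, 4.0]
opening: 0.0
```

All three rims are tapped. I'll lift clear, move aside and check that the pots haven't shifted.

```bash

python3 -m pendant '[[[0,0,-0.2,0,0,0,0],[0,0,-0.8,0,0,0,0],[0,0,-2,0,0,0,0],[0,0,-3,0,0,0,0],[0,0,-3,0,0,0,0]]]'
python3 -m pendant '[[[0,0,-3,0,0,0,0],[2,0,-2,0,0,0,0],[3,0,0,0,0,0,0],[3,0,0,0,0,0,0],[2,0,0,0,0,0,0]]]'
python3 -m pendant '[[[0,0,0,0,0,0,0],[0,0,0,0,0,0,0]]]'
python3 fit.py; python3 - <<'E'
from h import *
cv2.imwrite("pics/scene9.png",bot.camera("scene")[:,:,::-1])
E
```

```text
time: 14.83
ee_pos: [0.4202, -0.23, 0.1662]
tcp_rot: [179.9, -0.1, 99.1]
wrist_force: [0.8, -0.8, -1.0]
opening: 0.0
time: 15.25
ee_pos: [0.4057, -0.1321, 0.228]
tcp_rot: [179.4, 0.3, 98.8]
wrist_force: [0.3, -0.3, 0.1]
opening: 0.0
time: 15.42
ee_pos: [0.4054, -0.1292, 0.2301]
tcp_rot: [179.2, 0.4, 99.0]
wrist_force: [-0.0, 0.4, -1.0]
opening: -0.0002
oval [ 5.827000e-01 -5.000000e-04 -1.134577e+02] -39.6
square [ 0.4103  0.2775 22.0328] -63.6
round [ 0.4227 -0.2782  3.03  ] -15.7
```

View pics/scene9.png

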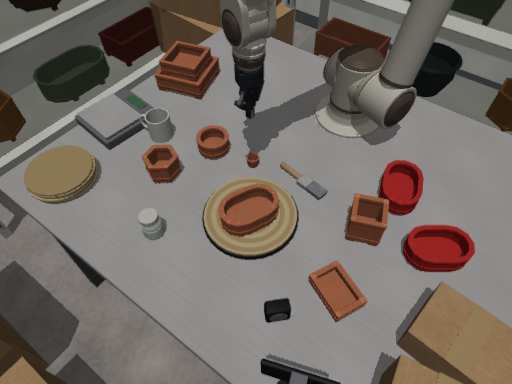

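View pics/ov.png

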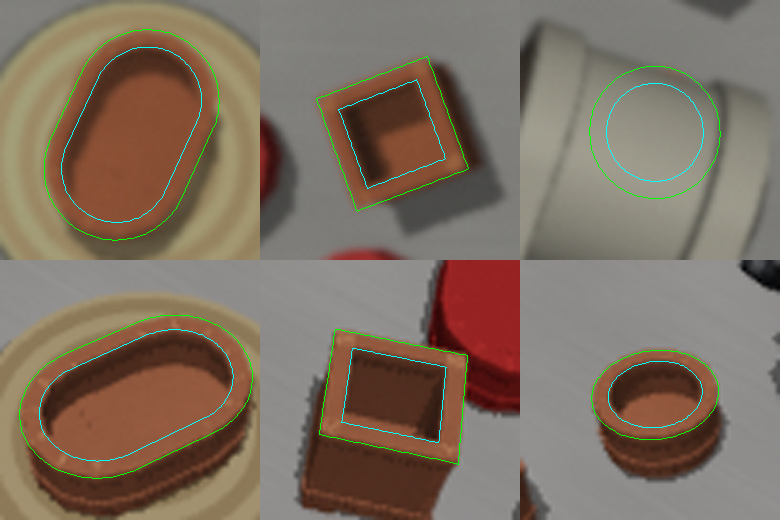

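The pots stand as they did before: oval at (248,208), square at (367,217) and round at (213,140) in the scene view. The arm hides the round pot in the top view, but the scene view shows it unmoved. The arm is clear of everything.

```bash
python3 -c "
from workcell import bot
print(bot.get_obs()['wrist_force']); bot.job_done()"
```

```text
[ 0.1469149   0.59761755 -0.378868  ]
the job is handed in; nothing more can be done
```

I tapped the rims of the oval, square and round pots in that order, with the gripper shut, and handed the job in at about 16 s. I came down on each at about 8 mm/s or less, and each contact was at the expected rim height.

- **Force:** the highest vertical reading was about 7 N, above the advised 1 to 2 N stop but well under the 50 N limit. I only saw the force at the end of each step, so the actual contact peaks were not measured.
- **Oval pot:** it was pressed twice in the same spot, because the force dropped to zero after the first contact and I pressed again to be sure of the tap.
- **Positions:** measured again afterwards, all three pots were within 0.5 mm of where they started. The arm hid the round pot from the top camera, so its position rests on the scene view alone.
- **Other things:** they look unmoved in the final scene picture. I judged that by eye and did not measure it.
- **Robot:** it was clear of everything at the end, with the wrist force at noise level.

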